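Fire one blow on the spring-hammer shock rig

ROBOT

A 6-joint arm with a two-finger parallel gripper is mounted at the origin on a cart in front of the work surface, level with it; the furniture and walls round the work are solid. World frame = base frame: x ahead of the robot, y to its left, z up, the work surface at z = 0. Lengths are in m, angles in rad, forces in N, time in s.
With the tool pointing down it reaches from about 0.35 to 0.875 m from the base axis. Payload 4.2 kg.
Tool frame: the origin (TCP) lies at the very end of the fingers, on their centre line; the grasp point (between the pads) lies 19 mm behind it; x points along the fingers, z is the direction in which the jaws open and shut, and the axes are right-handed (so a half turn about x gives the same grasp; the last joint's range is limited). The gripper opens to 85 mm and grips with 20 to 120 N. Pads are 22 mm wide; open, the fingers measure 114 mm over their backs; the gripper's body (76 mm by 85 mm) begins 54 mm behind the grasp point. The pads swing forward as they close: fully open they stand 13 mm farther back than shut.
Start: joints at [1.471, 0.385, 0.008, 0, -1.194, -0.259], TCP at [0.219, 0.585, 0.231] pointing down, gripper open.
Joint ranges: [-3.14, 3.14], [-1.21, 2.06], [-1.07, 1.41], [-3.16, 2.05], [-2.99, -0.16], [-3.1, 3.1]. Speed limits (rad/s): [2.79, 2.79, 3.14, 3.14, 3.14, 3.14].

INTERFACE

Orientations are given as a rotation vector (axis times angle).
In Python, from rig import state, snapshot, camera_params, finish_job gives the robot as it stands.
- The arm moves only by the shell command python3 -m crank 'ROWS'. ROWS is JSON, a list that holds one entry, the list of rows, each a list of 7 numbers: the shift along the tool's x, y, z in m, then the turn, a rotation vector about the tool's x, y, z in degrees, then the closure in counts, from 0 (fully open) to 255 (shut). A call has 1 to 8 rows; each row shifts and turns the commanded pose from where the row before left it, along the tool's axes as they then stand; what a row does not reach is not made up. A row lasts 1/10 s, in which the tool goes at most 50 mm and 8.59 degrees, less where a joint would pass 70% of its speed; a pose out of reach is approached as far as the arm can. A call is refused whole if a number of a shift passes 0.05 or a number of a turn 8.59, either way. A call with a gripper value outside its range is refused whole. The fingers move at their own pace and stop on an object; the grip force is fixed at half the most. Time passes only in rows, so rows that do not move let the fingers close. It gives the time, the measured TCP pose, the force and the opening at its end, in the units of the state.
- state(): the state, without advancing time (a new reading comes with each control period).
- snapshot(name): name is "scene" or "top"; returns (picture, depth): 400x640x3 uint8, red, green, blue; 400x640 float32, m along the optical axis (not along the pixel's ray), 0 where there is no reading.
- camera_params(name): a dict with "fx", "fy", "cx", "cy" (pixels), "cam_to_world" (4x4, takes a point from camera to world coordinates). Camera axes: x right, y down, z forward; pixel columns grow to the right and rows downward; lengths in m; the calibration is good to about 2 mm. A picture is of the moment at which its call begins. camera_params takes no time and is no camera call.
- finish_job(): hands the job in, once; it reports no verdict.
The state is a dict: "t": time; "joint_positions": joint angles; "joint_velocities": joint speeds; "joint_efforts": joint torques, N m; "tool_pos": TCP position; "ee_rot": TCP orientation; "ft_force": force on the tool from outside, world axes, zero at the start; "torque": the same for the moment, N m; "gripper_width": finger opening in m.
Only numpy, scipy, OpenCV 4.12 (cv2) and the standard library are available. Lean on these libraries where they do the work, as an engineer would, in place of code of your own. Each camera call takes 0.05 s, during which the arm holds its last target.

TASK

Shock-test the capped vial on the bench rig with one full blow: pull the sprung hammer back by its red post past the sear until it just leans on the rubber buffer (no more than about 20 newtons, and without letting it slip early), ease it back onto the catch, let go for a moment so that it stays cocked by itself, then press the orange trigger button to release it so that it knocks the sled with the vial along its rail. Do not push the sled yourself, press the trigger gently, and leave the things around the rig where they are.

Things in the scene. Friction and masses are not known exactly. Their poses are not given: they have to be found in the camera images.
- rig: shock rig on a blue base plate 305 x 275 x 12 mm fixed to the worktop (x -150 to 155, y -128 to 148 mm in its frame). Origin: at worktop height under the hammer's pivot; z up. The hammer turns about the vertical axis through the origin; at rest it points to the rig's +y, and is cocked counterclockwise seen from above, toward the rig's -x.
- pivot (a point): top of the hammer's pivot pin, on its axis, 57 mm above the worktop. The hammer is an aluminium bar whose top is 47 mm above the worktop, with a steel head (top 54 mm up, outer end 117 mm from the axis) and a short steel catch pin that sticks out of the head's end.
- handle (a point): top of the red upright post on the hammer by which it is pulled: round, 12 mm diameter, 75 mm from the pivot, this point 102 mm above the worktop; the post is free from 55 mm above the worktop to its top
- hammer (a joint): hammer angle q, rad: 0 at rest, grows as pulled back (post at x = -75 sin q, y = 75 cos q mm in the rig's frame). A spring pulls it to 0: none at rest, 4 to 7 N at the post when cocked (a tight grip on the post adds 1 to 3 N of friction). The catch is set differently each time: it catches between 0.95 and 1.6 rad. Once caught it stays when slowly eased back.
- pin (a point): outer end of the catch pin on the hammer's end, 133 mm from the pivot axis, 34 mm up. Before the catch it rides up the slope of the brass sear (over 0.1 rad the pull at the post rises by 2 to 4 N, to 6 to 12 N with grip friction); then the sear snaps up behind it and the pull drops back; 0.03 rad further it meets a rubber buffer, where the pull rises by 4 to 5 N per mm of the post's motion.
- trigger (a joint): how far the orange trigger button is pressed, m: 0 up, 0.012 fully down. When the hammer is cocked, pressing it by about 7 to 9 mm with about 3 to 5 N releases the hammer; a spring lifts it again. It does not move when the sear does.
- trigger_top (a point): centre of the top of the orange trigger button (26 mm diameter), 60 mm above the worktop when up; pressed straight down
- sled (a joint): how far the sled with the vial has been knocked along its rail from its home against the resting hammer, m: 0 home, 0.075 at the end plate; it stays where it is left
- sled_front (a point): far end of the aluminium sled, 36 mm above the worktop. The sled (54 mm long, 34 mm wide) carries the capped glass vial (cap top 80 mm up) and runs on a rail along the rig's +x at y = 105 mm, its rubber nose just in front of the resting hammer head.
- bench_timer: white digital bench timer, 66 x 66 x 20 mm, lying loose to the right of the rig; origin at the centre of its underside
- bottle_100b: clear laboratory bottle with blue cap, 56 mm diameter, 105 mm high, standing loose to the left of the rig; origin at the centre of its underside
- marker_1: felt marker with red cap, 140 mm long, 13 mm wide, lying loose to the right of the rig; origin at the centre of its underside

How it is judged:
By the outcome, as a careful person would: the job done as asked, in the order asked, and still so for the second after the job is handed in, with the robot touching nothing.
It also fails if it takes over 72 s, if anything falls off the work surface, if the arm or the gripper's body presses on something with over 40 N, if the wrist force passes 120 N, or if a joint passes its speed limit or range.

## Working session

There is one attempt and no reset: what is moved stays moved. The work goes in short steps, Python scripts to look and compute and a shell command to move; the robot and the scene stay as the last step left them, time stands still between calls to the robot, and variables do not carry over. Pictures are saved under pics/ and viewed, and the job is handed in when it is done.

```bash
mkdir -p pics; ls
python3 - <<'E'
from rig import *
import cv2,numpy as np
print(state())
for n in("scene","top"):
    p,d=snapshot(n); cv2.imwrite(f"pics/{n}0.png",p[:,:,::-1]); np.savez(f"{n}0.npz",p=p,d=d)
    c=camera_params(n);print(c)
E
```

```text
pics
{'t': 0.0, 'joint_positions': array([ 1.47059138e+00,  3.85560831e-01,  6.59623513e-03, -5.11758323e-04,
       -1.19399689e+00, -2.58611966e-01]), 'joint_velocities': array([ 0.0012161 , -0.00086831,  0.00035035, -0.0005825 , -0.00088381,
       -0.00019481]), 'joint_efforts': array([-6.78429551e-04, -3.92291594e+01,  1.88402134e+01,  4.18634132e+00,
       -4.69056540e-03,  6.80684863e-06]), 'tool_pos': array([0.21924443, 0.5846448 , 0.23020553]), 'ee_rot': array([ 1.46664427,  1.0160278 , -1.46980037]), 'ft_force': array([ 0.30671652, -0.30876185,  0.40862849]), 'torque': array([-0.00113261,  0.06726453,  0.01208315]), 'gripper_width': 0.08580261839922476}
{'fx': 431.4997805829788, 'fy': 431.4997805829788, 'cx': 320.39709689203715, 'cy': 195.4028667993853, 'cam_to_world': array([[ 0.49620935, -0.5179033 ,  0.69681594, -0.10038242],
       [-0.86819927, -0.2983213 ,  0.39652797, -0.3986288 ],
       [ 0.0025119 , -0.80173597, -0.59767309,  0.74754525],
       [ 0.        ,  0.        ,  0.        ,  1.        ]])}
{'fx': 367.10745443551144, 'fy': 367.10745443551144, 'cx': 319.29491743890003, 'cy': 199.93518668920154, 'cam_to_world': array([[-0.10106456, -0.97173232,  0.21335944,  0.49419805],
       [-0.99485843,  0.10011895, -0.01526116,  0.0511864 ],
       [-0.00653156, -0.2138048 , -0.97685457,  0.92928716],
       [ 0.        ,  0.        ,  0.        ,  1.        ]])}
```

View pics/scene0.png

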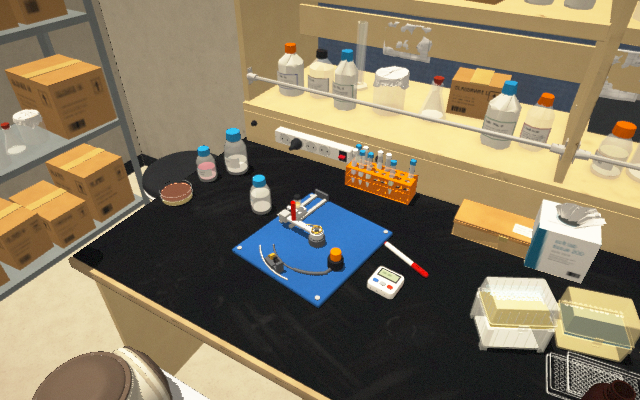

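View pics/top0.png

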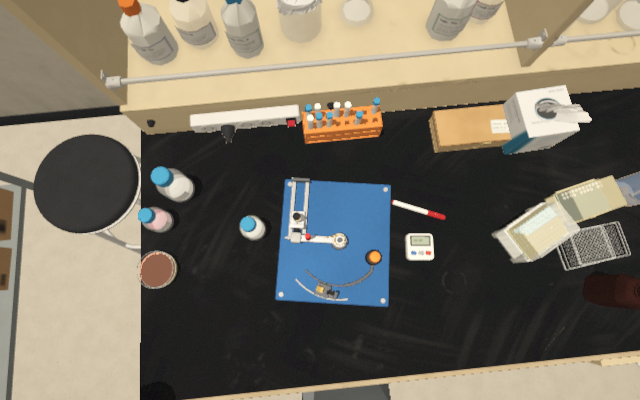

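The top view shows the rig with the pivot at about (340,240), the red post at (307,237), the trigger at (374,257) and the sear at (327,290). The plate spans (276-391, 179-306). I'll measure these next.

```bash
cat > h.py <<'E'
import numpy as np,cv2
from rig import camera_params
def ray(n,u,v):
    c=camera_params(n);M=c["cam_to_world"]
    d=M[:3,:3]@np.array([(u-c["cx"])/c["fx"],(v-c["cy"])/c["fy"],1]);return M[:3,3],d
def plane(n,u,v,z):
    o,d=ray(n,u,v);return o+d*(z-o[2])/d[2]
def proj(n,p):
    c=camera_params(n);M=c["cam_to_world"];q=M[:3,:3].T@(np.array(p)-M[:3,3])
    return c["fx"]*q[0]/q[2]+c["cx"],c["fy"]*q[1]/q[2]+c["cy"]
E
python3 - <<'E'
from h import *
for n,box in(("top",(265,170,405,315)),("scene",(225,170,405,310))):
    p=np.load(f"{n}0.npz")["p"]
    x0,y0,x1,y1=box
    cr=p[y0:y1,x0:x1,::-1]; s=4
    cv2.imwrite(f"pics/{n}0z.png",cv2.resize(cr,None,fx=s,fy=s,interpolation=cv2.INTER_CUBIC))
    hsv=cv2.cvtColor(p,cv2.COLOR_RGB2HSV)
    m=((hsv[...,0]>100)&(hsv[...,0]<125)&(hsv[...,1]>150)&(hsv[...,2]>60)).astype(np.uint8)
    k,l,st,ce=cv2.connectedComponentsWithStats(m);i=1+np.argmax(st[1:,4])
    c=max(cv2.findContours((l==i).astype(np.uint8),0,2)[0],key=cv2.contourArea)
    hl=cv2.convexHull(c)
    q=cv2.approxPolyDP(hl,4,True)[:,0]
    print(n,q.tolist(),[plane(n,*a,0.012)[:2].round(4).tolist() for a in q])
    for nm,mm,z in(("orange",(hsv[...,0]>8)&(hsv[...,0]<20)&(hsv[...,1]>180)&(hsv[...,2]>130),.06),("red",((hsv[...,0]<6)|(hsv[...,0]>174))&(hsv[...,1]>150)&(hsv[...,2]>90),.102)):
        M2=np.zeros_like(m);M2[y0:y1,x0:x1]=mm[y0:y1,x0:x1]
        k,l,st,ce=cv2.connectedComponentsWithStats(M2)
        for i in range(1,k):
            if st[i,4]>8: print(nm,st[i],ce[i].round(1),plane(n,*ce[i],z).round(4))
E
```

```text
top [[336, 290], [339, 293]] [[0.4678, 0.0191], [0.46, 0.0127]]
orange [369 251  12  11  39] [374.3 255.9] [ 0.5373 -0.0771  0.06  ]
red [306 234   4   6  21] [307.4 236.4] [0.5938 0.0734 0.102 ]
scene [[392, 233], [318, 307], [232, 250], [274, 218], [328, 201]] [[0.7089, -0.1489], [0.4114, -0.1024], [0.4564, 0.1656], [0.608, 0.1465], [0.745, 0.0579]]
orange [ 345  170   60   34 1025] [378.4 185. ] [ 0.8226 -0.0573  0.06  ]
orange [371 170   8   4  15] [374.6 170.8] [ 0.8826 -0.0191  0.06  ]
orange [379 170   8   6  19] [382.6 172.8] [ 0.8844 -0.0435  0.06  ]
orange [330 248  11  14  79] [335.2 256.4] [ 0.5191 -0.0848  0.06  ]
red [290 200   6  20  82] [292.8 209.8] [0.5691 0.0584 0.102 ]
red [387 285   6   4  14] [389.1 286.6] [ 0.4606 -0.2344  0.102 ]
```

View pics/top0z.png

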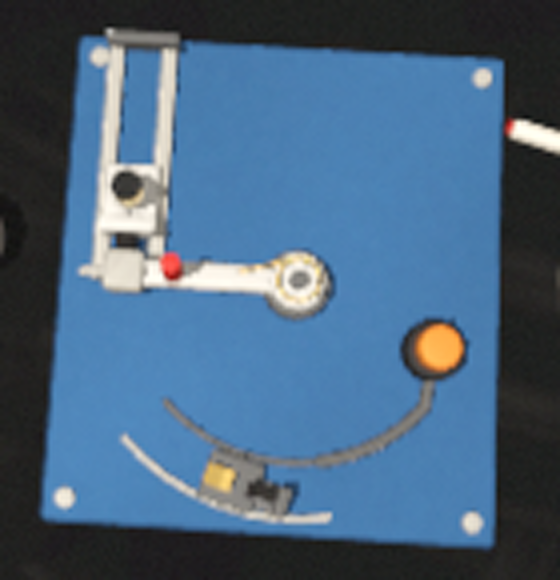

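View pics/scene0z.png

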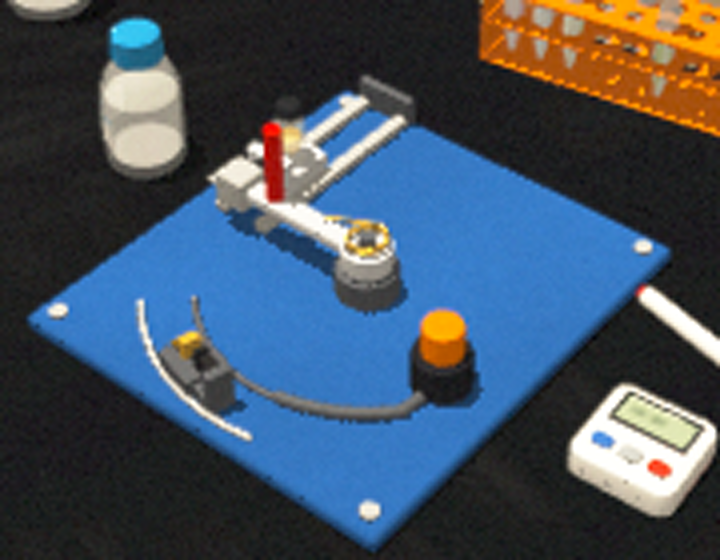

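Run:
```python
from h import *
Z=lambda u,v:((u+.5)/4+265-.5,(v+.5)/4+170-.5)
S=lambda u,v:((u+.5)/4+225-.5,(v+.5)/4+170-.5)
tp=[((80,37),(155,148)),((505,60),(155,-128)),((495,547),(-150,-128)),((42,518),(-150,148))]
W=np.array([plane("top",*Z(*a),.012)[:2] for a,_ in tp]);R=np.array([b for _,b in tp])/1000
def fit(W,R):
    a=W-W.mean(0);b=R-R.mean(0)
    U,s,Vt=np.linalg.svd(b.T@a);M=Vt.T@U.T
    return M,W.mean(0)-M@R.mean(0)
M,t=fit(W,R);print("yaw",np.degrees(np.arctan2(M[1,0],M[0,0])),t,"res",(W-(R@M.T+t)).round(4).tolist())
sp=[((668,250),(155,-128)),((372,548),(-150,-128)),((28,318),(-150,148))]
W2=np.array([plane("scene",*S(*a),.012)[:2] for a,_ in sp]);R2=np.array([b for _,b in sp])/1000
M2,t2=fit(W2,R2);print("scene yaw",np.degrees(np.arctan2(M2[1,0],M2[0,0])),t2,(W2-(R2@M2.T+t2)).round(4).tolist())
for nm,uv,z in(("pivot",(300,279),.057),("post",(172,264),.102),("trig",(440,347),.06),("brass",(218,475),.04),("head out",(106,270),.054),("bufferfar",(283,495),.035)):
    w=plane("top",*Z(*uv),z)[:2]; print(nm,w.round(4),(M.T@(w-t)).round(4), "rel pivot est")
for nm,uv,z in(("pivot",(367,236),.057),("post",(272,128),.102),("trig",(444,325),.06),("brass",(187,342),.04)):
    w=plane("scene",*S(*uv),z)[:2]; print("scene",nm,w.round(4),(M.T@(w-t)).round(4))
```

```text
yaw -9.186009608728776 [ 5.84344439e-01 -5.02171465e-04] res [[-0.0016, -0.0003], [-0.0011, 0.0008], [0.0013, 0.0011], [0.0014, -0.0017]]
scene yaw -9.119104394078057 [0.58070583 0.00130202] [[-0.0019, 0.0028], [-0.0005, 0.0001], [0.0023, -0.0029]]
pivot [ 0.5843 -0.0008] [ 0.     -0.0003] rel pivot est
post [0.5955 0.0728] [-0.0007  0.0742] rel pivot est
trig [ 0.5361 -0.0777] [-0.0353 -0.0839] rel pivot est
brass [0.4763 0.0592] [-0.1162  0.0417] rel pivot est
head out [0.6018 0.1136] [-0.001   0.1155] rel pivot est
bufferfar [0.4609 0.0223] [-0.1255  0.0028] rel pivot est
scene pivot [0.5827 0.001 ] [-0.0018  0.0013]
scene post [0.596  0.0761] [-0.0007  0.0774]
scene trig [ 0.5352 -0.0772] [-0.0362 -0.0836]
scene brass [0.4673 0.0544] [-0.1243  0.0355]
```

```bash
cat >> h.py <<'E'
from scipy.spatial.transform import Rotation as Ro
YAW=np.radians(-9.15);T=np.array([.584,0.,0.])
RM=Ro.from_euler('z',YAW).as_matrix()
def rig2w(x,y,z): return RM@np.array([x,y,z])+T
def st():
    from rig import state
    s=state();R=Ro.from_rotvec(s["ee_rot"]).as_matrix();return s,s["tool_pos"],R
def goal(p,q):  # tool down, tool z along pull tangent at hammer angle q
    s,pos,R=st()
    t=RM@np.array([-np.cos(q),-np.sin(q),0]);x=np.array([0,0,-1.]);
    out=[]
    for sg in(1,-1):
        z=sg*t;G=np.c_[x,np.cross(z,x),z];rv=np.degrees(Ro.from_matrix(R.T@G).as_rotvec());out.append(rv.round(1).tolist())
    print("t",s["t"],"pos",pos.round(4),"R",R.round(3).tolist(),"w",round(s["gripper_width"],4),"j",s["joint_positions"].round(2))
    print("shift in tool",(R.T@(p-pos)).round(4),"turn",out)
def radial():
    s,pos,R=st();r=RM.T@(pos-T);q=np.arctan2(-r[0],r[1])
    t=RM@np.array([-np.cos(q),-np.sin(q),0]);u=RM@np.array([-np.sin(q),np.cos(q),0])
    print("t",s["t"],"tcp q",q.round(3),"r",np.hypot(r[0],r[1]).round(4),"z",pos[2].round(4),"F tan",(s["ft_force"]@t).round(2),"rad",(s["ft_force"]@u).round(2),"z",s["ft_force"][2].round(2),"w",round(s["gripper_width"],4),"toolz.t",np.degrees(np.arcsin(np.cross(t,R[:,2])[2])).round(1), "j6",s["joint_positions"][5].round(2))
E
python3 - <<'E'
from h import *
goal(rig2w(0,.075,.125),0)
E
```

```text
t 0.1 pos [0.2193 0.5847 0.2304] R [[-0.001, 0.936, -0.351], [-0.002, -0.351, -0.936], [-1.0, 0.0, 0.002]] w 0.0855 j [ 1.47  0.39  0.01 -0.   -1.19 -0.26]
shift in tool [0.1061 0.532  0.3456] turn [[78.6, 0.1, -0.1], [-101.4, 0.1, 0.1]]
```

```bash
python3 -m crank '[[[0,0.033,0.022,0,0,0,150],[0,0.033,0.022,0,0,0,150],[0,0.033,0.022,0,0,0,150],[0,0.033,0.022,0,0,0,150],[0,0.033,0.022,0,0,0,150],[0,0.033,0.022,0,0,0,150],[0,0.033,0.022,0,0,0,150],[0,0.033,0.022,0,0,0,150]]]'
python3 -m crank '[[[0,0.033,0.022,0,0,0,150],[0,0.033,0.022,0,0,0,150],[0,0.033,0.022,0,0,0,150],[0,0.033,0.022,0,0,0,150],[0,0.033,0.022,0,0,0,150],[0,0.033,0.022,0,0,0,150],[0,0.033,0.022,0,0,0,150],[0,0,0,0,0,0,150]]]'
python3 -m crank '[[[0,0,0,8,0,0,150],[0,0,0,8,0,0,150],[0,0,0,8,0,0,150],[0,0,0,8,0,0,150],[0,0,0,8,0,0,150],[0,0,0,8,0,0,150],[0,0,0,8,0,0,150],[0,0,0,8,0,0,150]]]'
python3 -m crank '[[[0,0,0,8,0,0,150],[0,0,0,6.6,0,0,150],[0,0,0,0,0,0,150]]]'
python3 -c "
from h import *
goal(rig2w(0,.075,.125),0)"
```

```text
t: 0.9
tool_pos: [0.4053, 0.3261, 0.231]
ee_rot: [1.468, 1.018, -1.469]
ft_force: [0.3, 0.4, -0.4]
gripper_width: 0.0355
t: 1.7
tool_pos: [0.5686, 0.099, 0.2303]
ee_rot: [1.471, 1.014, -1.474]
ft_force: [-1.0, 0.2, -0.2]
gripper_width: 0.0351
t: 2.5
tool_pos: [0.5665, 0.1027, 0.2308]
ee_rot: [2.174, 0.097, -2.177]
ft_force: [0.7, -0.6, 0.2]
gripper_width: 0.0349
t: 2.8
tool_pos: [0.5665, 0.1027, 0.2309]
ee_rot: [-2.138, 0.171, 2.14]
ft_force: [-0.4, -0.3, 0.2]
gripper_width: 0.0351
t 2.8 pos [0.5665 0.1027 0.2309] R [[-0.001, -0.159, -0.987], [-0.0, -0.987, 0.159], [-1.0, 0.0, 0.001]] w 0.0351 j [ 0.46  0.3  -0.12 -0.   -1.15 -0.62]
shift in tool [ 0.1059  0.0236 -0.0337] turn [[0.0, 0.1, -0.0], [-180.0, 0.0, 0.1]]
```

```bash
python3 -m crank '[[[0.035,0.008,-0.011,0,0,0,150],[0.035,0.008,-0.011,0,0,0,150],[0.033,0.0076,-0.0117,0,0,0,150],[0,0,0,0,0,0,150]]]'
python3 - <<'E'
from h import *
from rig import snapshot
goal(rig2w(0,.075,.062),0)
for n,box in(("top",(245,170,405,290)),("scene",(225,140,385,260))):
    p,d=snapshot(n);x0,y0,x1,y1=box
    cv2.imwrite(f"pics/{n}1.png",cv2.resize(p[y0:y1,x0:x1,::-1],None,fx=4,fy=4,interpolation=cv2.INTER_CUBIC))
E
```

```text
t: 3.2
tool_pos: [0.5937, 0.0722, 0.1228]
ee_rot: [-2.129, 0.175, 2.151]
ft_force: [-2.0, 0.3, -0.5]
gripper_width: 0.035
t 3.2 pos [0.5937 0.0722 0.1228] R [[-0.011, -0.159, -0.987], [-0.003, -0.987, 0.159], [-1.0, 0.005, 0.01]] w 0.035 j [ 0.39  0.44 -0.2  -0.   -0.94 -0.55]
shift in tool [ 0.0608 -0.0025 -0.0025] turn [[-0.0, 0.6, -0.3], [180.0, -0.4, -0.9]]
```

View pics/top1.png

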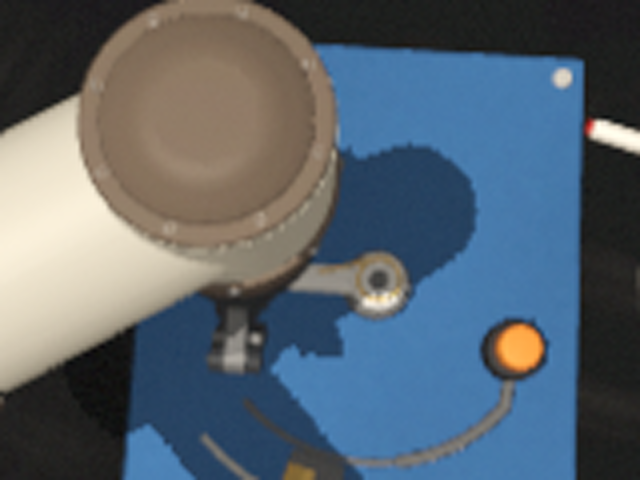

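View pics/scene1.png

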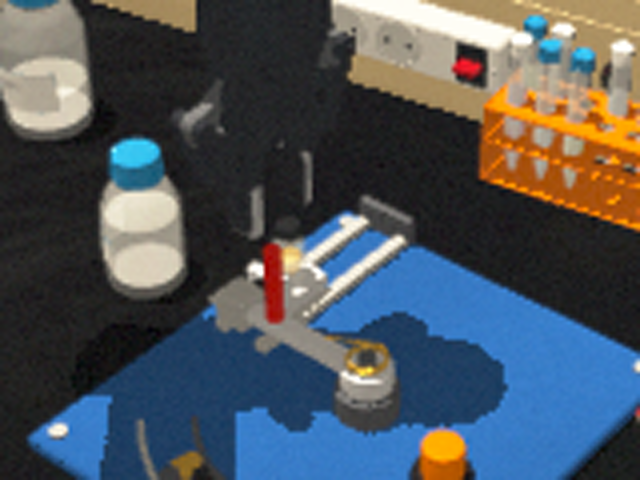

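Run:
```python
from h import *
Z=lambda u,v:((u+.5)/4+264.5,(v+.5)/4+169.5)
for uv in((128,187),(112,187),(147,187)):
    print((RM.T@(plane("top",*Z(*uv),.08)-T)).round(4))
goal(rig2w(0,.075,.062),0)
p=np.array([proj("scene",rig2w(0,.073,.123))]);print((p-[225,140])*4)
```

```text
[0.046  0.1035 0.08  ]
[0.0455 0.1128 0.08  ]
[0.0466 0.0923 0.08  ]
t 3.3 pos [0.5965 0.0737 0.1281] R [[-0.001, -0.158, -0.988], [-0.001, -0.988, 0.158], [-1.0, 0.001, 0.001]] w 0.0352 j [ 0.39  0.43 -0.19  0.   -0.95 -0.55]
shift in tool [ 0.0661 -0.0003  0.0006] turn [[0.1, 0.1, -0.1], [-179.9, 0.1, 0.1]]
[[274.42891251 221.35480341]]
```

```bash
python3 -m crank '[[[0.02,0,0,0,0,0,150],[0.02,0,0,0,0,0,150],[0.015,0,0,0,0,0,150],[0.009,0,0,0,0,0,150],[0,0,0,0,0,0,150],[0,0,0,0,0,0,150]]]'
python3 -c "
from h import *
radial()"
python3 -m crank '[[[0,0,0,0,0,0,180],[0,0,0,0,0,0,190],[0,0,0,0,0,0,200],[0,0,0,0,0,0,204],[0,0,0,0,0,0,204],[0,0,0,0,0,0,204]]]'
python3 -c "
from h import *
radial()"
```

```text
t: 3.9
tool_pos: [0.5975, 0.0743, 0.0658]
ee_rot: [-2.141, 0.169, 2.136]
ft_force: [0.4, 0.2, 0.5]
gripper_width: 0.0349
t 3.9 tcp q -0.019 r 0.0755 z 0.0658 F tan -0.34 rad 0.29 z 0.46 w 0.0349 toolz.t 1.2 j6 -0.55
t: 4.5
tool_pos: [0.5965, 0.0737, 0.0643]
ee_rot: [-2.138, 0.171, 2.138]
ft_force: [0.3, 0.0, -0.4]
gripper_width: 0.017
t 4.5 tcp q -0.009 r 0.0748 z 0.0643 F tan -0.25 rad 0.07 z -0.44 w 0.017 toolz.t 0.5 j6 -0.55
```

```bash
python3 -m crank '[[[0,0.0001,0.0026,-2,0,0,204],[0,0.0001,0.0039,-3,0,0,204],[0,0.0002,0.0052,-4,0,0,204],[0,0.0002,0.0052,-4,0,0,204],[0,0.0002,0.0052,-4,0,0,204],[0,0.0002,0.0052,-4,0,0,204],[0,0.0002,0.0052,-4,0,0,204],[0,0,0,0,0,0,204]]]'
python3 -c "
from h import *
radial()"
```

```text
t: 5.3
tool_pos: [0.5646, 0.0721, 0.0645]
ee_rot: [2.075, 0.289, -2.072]
ft_force: [2.6, 0.9, -1.3]
gripper_width: 0.0172
t 5.3 tcp q 0.423 r 0.0746 z 0.0645 F tan -2.77 rad 0.18 z -1.28 w 0.0172 toolz.t 0.8 j6 -0.13
```

```bash
python3 -m crank '[[[0,0.0002,0.0052,-4,0,0,204],[0,0.0002,0.0052,-4,0,0,204],[0,0.0002,0.0052,-4,0,0,204],[0,0.0002,0.0052,-4,0,0,204],[0,0.0001,0.0039,-3,0,0,204],[0,0,0,0,0,0,204]]]'
python3 -c "
from h import *
radial()"
python3 -m crank '[[[0,0,0.0026,-2,0,0,204],[0,0,0.0026,-2,0,0,204],[0,0,0.0026,-2,0,0,204],[0,0,0,0,0,0,204]]]'
python3 -c "
from h import *
radial()"
```

```text
t: 5.9
tool_pos: [0.5431, 0.0619, 0.0647]
ee_rot: [1.878, 0.588, -1.872]
ft_force: [1.2, 3.2, -1.7]
gripper_width: 0.0168
t 5.9 tcp q 0.744 r 0.0742 z 0.0647 F tan -2.82 rad 2.0 z -1.75 w 0.0168 toolz.t 1.3 j6 0.2
t: 6.3
tool_pos: [0.5369, 0.0573, 0.0647]
ee_rot: [1.811, 0.672, -1.806]
ft_force: [0.8, 4.6, 1.1]
gripper_width: 0.0173
t 6.3 tcp q 0.848 r 0.0742 z 0.0647 F tan -3.53 rad 3.02 z 1.07 w 0.0173 toolz.t 1.3 j6 0.3
```

```bash
R(){ python3 -c "
from h import *
radial()"; }; C(){ :; }
python3 -m crank '[[[0,0,0.0026,-2,0,0,204],[0,0,0,0,0,0,204]]]' >/dev/null; R
python3 -m crank '[[[0,0,0.0026,-2,0,0,204],[0,0,0,0,0,0,204]]]' >/dev/null; R
python3 -m crank '[[[0,0,0.0013,-1,0,0,204],[0,0,0,0,0,0,204]]]' >/dev/null; R
python3 -m crank '[[[0,0,0.0013,-1,0,0,204],[0,0,0,0,0,0,204]]]' >/dev/null; R
python3 -m crank '[[[0,0,0.0013,-1,0,0,204],[0,0,0,0,0,0,204]]]' >/dev/null; R
python3 -m crank '[[[0,0,0.0013,-1,0,0,204],[0,0,0,0,0,0,204]]]' >/dev/null; R
```

```text
t 6.5 tcp q 0.886 r 0.0742 z 0.0647 F tan -4.6 rad 3.68 z 0.68 w 0.0171 toolz.t 1.1 j6 0.34
t 6.7 tcp q 0.924 r 0.0742 z 0.0647 F tan -3.71 rad 4.14 z 2.11 w 0.017 toolz.t 0.9 j6 0.38
t 6.9 tcp q 0.941 r 0.0741 z 0.0647 F tan -4.32 rad 3.06 z 1.17 w 0.0171 toolz.t 1.0 j6 0.4
t 7.1 tcp q 0.958 r 0.0741 z 0.0647 F tan -3.65 rad 2.41 z 1.91 w 0.0169 toolz.t 1.0 j6 0.41
t 7.3 tcp q 0.976 r 0.0741 z 0.0647 F tan -4.46 rad 3.98 z 1.8 w 0.0171 toolz.t 0.9 j6 0.43
t 7.5 tcp q 0.994 r 0.0741 z 0.0647 F tan -4.34 rad 3.94 z 1.52 w 0.0168 toolz.t 1.0 j6 0.45
```

```bash
R(){ python3 -c "
from h import *
radial()"; }
python3 -m crank '[[[0,-0.0005,0.0013,-1,0,0,204],[0,0,0,0,0,0,204]]]' >/dev/null; R
python3 -m crank '[[[0,0,0.0013,-1,0,0,204],[0,0,0,0,0,0,204]]]' >/dev/null; R
python3 -m crank '[[[0,0,0.0013,-1,0,0,204],[0,0,0,0,0,0,204]]]' >/dev/null; R
python3 -m crank '[[[0,0,0.0013,-1,0,0,204],[0,0,0,0,0,0,204]]]' >/dev/null; R
python3 -m crank '[[[0,0,0.0013,-1,0,0,204],[0,0,0,0,0,0,204]]]' >/dev/null; R
```

```text
t 7.7 tcp q 1.012 r 0.0743 z 0.0647 F tan -4.46 rad 1.25 z 0.84 w 0.017 toolz.t 0.9 j6 0.47
t 7.9 tcp q 1.036 r 0.0743 z 0.0646 F tan -4.83 rad 1.25 z 1.19 w 0.0171 toolz.t 0.7 j6 0.49
t 8.1 tcp q 1.056 r 0.0744 z 0.0646 F tan -4.28 rad 0.14 z 1.74 w 0.0168 toolz.t 0.5 j6 0.51
t 8.3 tcp q 1.074 r 0.0745 z 0.0646 F tan -4.5 rad -0.44 z 1.59 w 0.0169 toolz.t 0.5 j6 0.53
t 8.5 tcp q 1.091 r 0.0745 z 0.0646 F tan -4.39 rad -1.1 z 3.82 w 0.0173 toolz.t 0.5 j6 0.55
```

```bash
R(){ python3 -c "
from h import *
radial()"; }
python3 -m crank '[[[0,0,0.0013,-1,0,0,204],[0,0,0,0,0,0,204]]]' >/dev/null; R
python3 -m crank '[[[0,0,0.0013,-1,0,0,204],[0,0,0,0,0,0,204]]]' >/dev/null; R
python3 -m crank '[[[0,0,0.0013,-1,0,0,204],[0,0,0,0,0,0,204]]]' >/dev/null; R
python3 -m crank '[[[0,0,0.0013,-1,0,0,204],[0,0,0,0,0,0,204]]]' >/dev/null; R
```

```text
t 8.7 tcp q 1.109 r 0.0745 z 0.0645 F tan -3.55 rad -0.65 z 4.29 w 0.0172 toolz.t 0.5 j6 0.57
t 8.9 tcp q 1.127 r 0.0746 z 0.0644 F tan -4.23 rad -1.94 z 4.07 w 0.0171 toolz.t 0.4 j6 0.58
t 9.1 tcp q 1.145 r 0.0746 z 0.0644 F tan -4.87 rad -1.72 z 2.84 w 0.017 toolz.t 0.4 j6 0.6
t 9.3 tcp q 1.163 r 0.0747 z 0.0644 F tan -4.36 rad -2.02 z 3.49 w 0.017 toolz.t 0.4 j6 0.62
```

Run:
```python
from h import *
from rig import snapshot
for n,box in(("top",(245,190,405,310)),("scene",(225,160,385,280))):
    p,d=snapshot(n);x0,y0,x1,y1=box
    cv2.imwrite(f"pics/{n}2.png",cv2.resize(p[y0:y1,x0:x1,::-1],None,fx=4,fy=4,interpolation=cv2.INTER_CUBIC))
```

```text
(no output)
```

View pics/scene2.png

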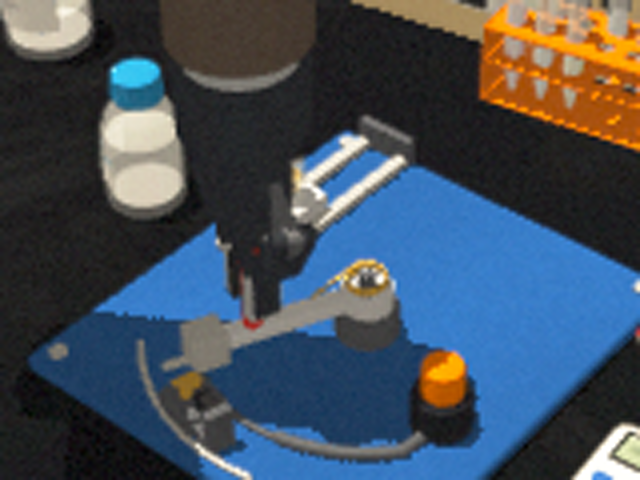

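The scene view shows the pin tip at about (165,365) in the crop, just before the brass sear at (187,382). The sled hasn't moved. I'll carry on with small steps.

```bash
R(){ python3 -c "
from h import *
radial()"; }
python3 -m crank '[[[0,0,0.0013,-1,0,0,204],[0,0,0,0,0,0,204]]]' >/dev/null; R
python3 -m crank '[[[0,0,0.0013,-1,0,0,204],[0,0,0,0,0,0,204]]]' >/dev/null; R
python3 -m crank '[[[0,0,0.0013,-1,0,0,204],[0,0,0,0,0,0,204]]]' >/dev/null; R
python3 -m crank '[[[0,0,0.0013,-1,0,0,204],[0,0,0,0,0,0,204]]]' >/dev/null; R
```

```text
t 9.6 tcp q 1.18 r 0.0747 z 0.0643 F tan -4.17 rad -1.59 z 2.93 w 0.0173 toolz.t 0.4 j6 0.64
t 9.8 tcp q 1.197 r 0.0747 z 0.0643 F tan -5.02 rad -1.21 z 4.18 w 0.0168 toolz.t 0.4 j6 0.66
t 10.0 tcp q 1.214 r 0.0748 z 0.0643 F tan -6.12 rad -1.97 z 3.39 w 0.0169 toolz.t 0.4 j6 0.68
t 10.2 tcp q 1.226 r 0.0747 z 0.0643 F tan -6.07 rad -1.29 z 3.13 w 0.0172 toolz.t 0.7 j6 0.7
```

```bash
R(){ python3 -c "
from h import *
radial()"; }
python3 -m crank '[[[0,0,0.0010,-0.8,0,0,204],[0,0,0,0,0,0,204]]]' >/dev/null; R
python3 -m crank '[[[0,0,0.0010,-0.8,0,0,204],[0,0,0,0,0,0,204]]]' >/dev/null; R
python3 -m crank '[[[0,0,0.0010,-0.8,0,0,204],[0,0,0,0,0,0,204]]]' >/dev/null; R
```

```text
t 10.4 tcp q 1.236 r 0.0746 z 0.0644 F tan -7.03 rad -0.64 z 3.23 w 0.0172 toolz.t 1.0 j6 0.71
t 10.6 tcp q 1.247 r 0.0746 z 0.0644 F tan -6.42 rad -0.6 z 1.9 w 0.0167 toolz.t 1.1 j6 0.73
t 10.8 tcp q 1.259 r 0.0746 z 0.0644 F tan -7.35 rad -0.7 z 3.02 w 0.0172 toolz.t 1.2 j6 0.74
```

```bash
R(){ python3 -c "
from h import *
radial()"; }
python3 -m crank '[[[0,0,0.0010,-0.8,0,0,204],[0,0,0,0,0,0,204]]]' >/dev/null; R
python3 -m crank '[[[0,0,0.0010,-0.8,0,0,204],[0,0,0,0,0,0,204]]]' >/dev/null; R
```

```text
t 11.0 tcp q 1.271 r 0.0746 z 0.0644 F tan -7.5 rad -0.79 z 3.27 w 0.017 toolz.t 1.4 j6 0.76
t 11.2 tcp q 1.286 r 0.0746 z 0.0644 F tan -7.17 rad -1.12 z 3.67 w 0.0171 toolz.t 1.3 j6 0.77
```

```bash
R(){ python3 -c "
from h import *
radial()"; }
python3 -m crank '[[[0,0,0.0008,-0.6,0,0,204],[0,0,0,0,0,0,204]]]' >/dev/null; R
python3 -m crank '[[[0,0,0.0008,-0.6,0,0,204],[0,0,0,0,0,0,204]]]' >/dev/null; R
```

```text
t 11.4 tcp q 1.304 r 0.0747 z 0.0643 F tan -5.99 rad -1.55 z 3.14 w 0.0176 toolz.t 0.9 j6 0.79
t 11.6 tcp q 1.317 r 0.0748 z 0.0643 F tan -5.0 rad -1.54 z 3.95 w 0.0169 toolz.t 0.7 j6 0.8
```

```bash
R(){ python3 -c "
from h import *
radial()"; }
python3 -m crank '[[[0,0,0.0008,-0.6,0,0,204],[0,0,0,0,0,0,204]]]' >/dev/null; R
```

```text
t 11.8 tcp q 1.327 r 0.0748 z 0.0643 F tan -5.29 rad -1.66 z 3.46 w 0.017 toolz.t 0.7 j6 0.81
```

```bash
R(){ python3 -c "
from h import *
radial()"; }
python3 -m crank '[[[0,0,0.0008,-0.6,0,0,204],[0,0,0,0,0,0,204]]]' >/dev/null; R
```

```text
t 12.0 tcp q 1.339 r 0.0748 z 0.0643 F tan -4.55 rad -1.45 z 2.85 w 0.0172 toolz.t 0.6 j6 0.82
```

The pull dropped at about q=1.30, so the sear has snapped. The buffer comes next.

```bash
R(){ python3 -c "
from h import *
radial()"; }
python3 -m crank '[[[0,0,0.0005,-0.4,0,0,204],[0,0,0,0,0,0,204]]]' >/dev/null; R
```

```text
t 12.2 tcp q 1.349 r 0.075 z 0.0642 F tan -4.38 rad -2.0 z 3.25 w 0.0172 toolz.t 0.4 j6 0.83
```

```bash
R(){ python3 -c "
from h import *
radial()"; }
python3 -m crank '[[[0,0,0.0005,-0.4,0,0,204],[0,0,0,0,0,0,204]]]' >/dev/null; R
```

```text
t 12.4 tcp q 1.363 r 0.0755 z 0.0639 F tan -3.4 rad -0.4 z 1.45 w 0.0169 toolz.t 0.0 j6 0.84
```

```bash
R(){ python3 -c "
from h import *
radial()"; }
python3 -m crank '[[[0,0,0.0005,-0.4,0,0,204],[0,0,0,0,0,0,204]]]' >/dev/null; R
```

```text
t 12.6 tcp q 1.365 r 0.0753 z 0.0639 F tan -4.41 rad -0.02 z 1.46 w 0.0172 toolz.t 0.4 j6 0.84
```

```bash
R(){ python3 -c "
from h import *
radial()"; }
python3 -m crank '[[[0,0,0.0005,-0.4,0,0,204],[0,0,0,0,0,0,204]]]' >/dev/null; R
python3 - <<'E'
from h import *
from rig import snapshot
for n,box in(("top",(265,200,385,310)),("scene",(245,200,365,290))):
    p,d=snapshot(n);x0,y0,x1,y1=box
    cv2.imwrite(f"pics/{n}3.png",cv2.resize(p[y0:y1,x0:x1,::-1],None,fx=5,fy=5,interpolation=cv2.INTER_CUBIC))
E
```

```text
t 12.8 tcp q 1.369 r 0.0753 z 0.0639 F tan -6.09 rad 0.73 z 0.55 w 0.0171 toolz.t 0.6 j6 0.85
```

View pics/scene3.png

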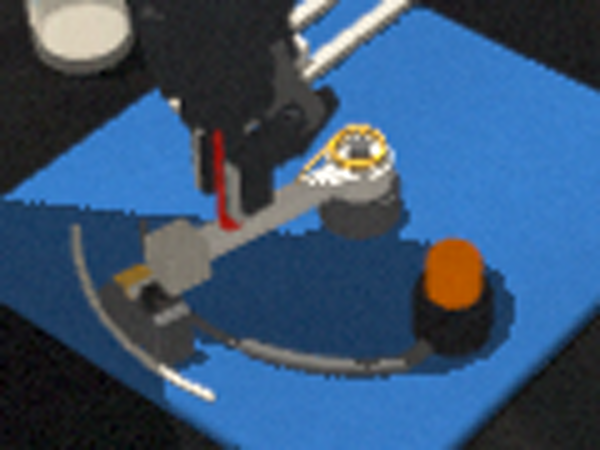

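View pics/top3.png

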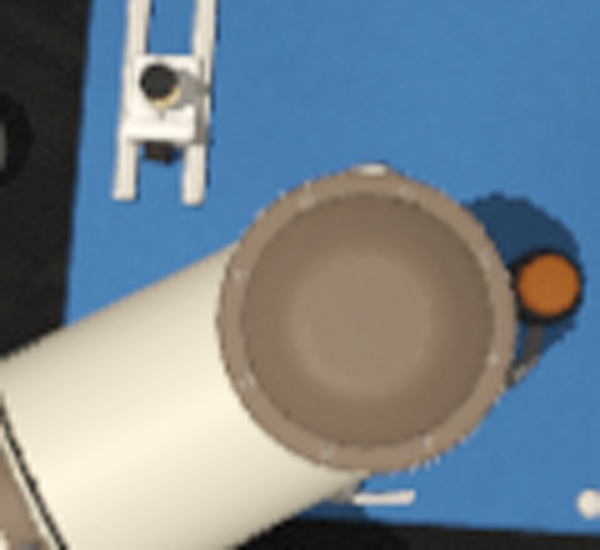

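The scene view shows the head past the brass (130,275), with the pin at the black buffer (152,292). The force has started to rise, so I'll lean on the buffer a little more.

```bash
R(){ python3 -c "
from h import *
radial()"; }
python3 -m crank '[[[0,0,0.0005,-0.4,0,0,204],[0,0,0,0,0,0,204]]]' >/dev/null; R
```

```text
t 13.1 tcp q 1.374 r 0.0753 z 0.0639 F tan -5.75 rad -0.63 z 1.0 w 0.0172 toolz.t 0.7 j6 0.86
```

```bash
R(){ python3 -c "
from h import *
radial()"; }
python3 -m crank '[[[0,0,0.0005,-0.2,0,0,204],[0,0,0,0,0,0,204]]]' >/dev/null; R
```

```text
t 13.3 tcp q 1.381 r 0.0753 z 0.0639 F tan -5.19 rad 0.64 z 1.01 w 0.0169 toolz.t 0.4 j6 0.86
```

```bash
R(){ python3 -c "
from h import *
radial()"; }
python3 -m crank '[[[0,0,0.0005,0,0,0,204],[0,0,0,0,0,0,204]]]' >/dev/null; R
```

```text
t 13.5 tcp q 1.388 r 0.0753 z 0.0639 F tan -6.02 rad 0.64 z 1.1 w 0.0175 toolz.t 0.1 j6 0.86
```

```bash
R(){ python3 -c "
from h import *
radial()"; }
python3 -m crank '[[[0,0,0.0005,-0.4,0,0,204],[0,0,0,0,0,0,204]]]' >/dev/null; R
```

```text
t 13.7 tcp q 1.395 r 0.0754 z 0.0639 F tan -4.79 rad 0.57 z 0.37 w 0.0173 toolz.t 0.1 j6 0.87
```

```bash
R(){ python3 -c "
from h import *
radial()"; }
python3 -m crank '[[[0,0,0.0005,-0.4,0,0,204],[0,0,0,0,0,0,204]]]' >/dev/null; R
```

```text
t 13.9 tcp q 1.401 r 0.0754 z 0.0639 F tan -6.42 rad 0.03 z 1.28 w 0.017 toolz.t 0.1 j6 0.88
```

```bash
R(){ python3 -c "
from h import *
radial()"; }
python3 -m crank '[[[0,0,0.0005,-0.4,0,0,204],[0,0,0,0,0,0,204]]]' >/dev/null; R
```

```text
t 14.1 tcp q 1.404 r 0.0753 z 0.0639 F tan -6.44 rad 0.21 z 0.2 w 0.0169 toolz.t 0.3 j6 0.89
```

Run:
```python
from h import *
from rig import snapshot
p,d=snapshot("scene");x0,y0,x1,y1=245,220,325,280
im=cv2.resize(p[y0:y1,x0:x1,::-1],None,fx=8,fy=8,interpolation=cv2.INTER_CUBIC)
im=np.clip(im.astype(float)*1.6,0,255).astype(np.uint8)
for q,c in((1.2,(255,255,0)),(1.3,(0,255,0)),(1.4,(0,0,255))):
    for r,z in((.117,.054),(.133,.034),(.075,.055)):
        u,v=proj("scene",rig2w(-r*np.sin(q),r*np.cos(q),z))
        cv2.circle(im,(int((u-x0+.5)*8),int((v-y0+.5)*8)),2,c,-1)
cv2.imwrite("pics/scene4.png",im)
```

```text
(no output)
```

View pics/scene4.png

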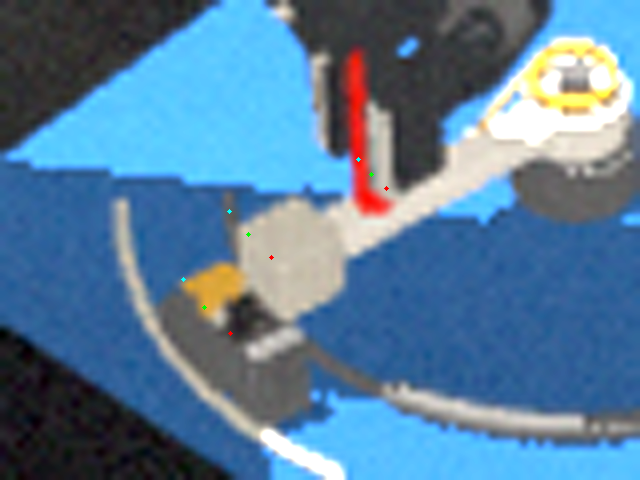

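The post is between the pads and the pin is close to the buffer, with q about 1.35-1.37. The force is still low, so I'll keep going in small steps.

```bash
R(){ python3 -c "
from h import *
radial()"; }
python3 -m crank '[[[0,0,0.0005,-0.4,0,0,204],[0,0,0,0,0,0,204]]]' >/dev/null; R
```

```text
t 14.35 tcp q 1.408 r 0.0753 z 0.0639 F tan -6.67 rad 1.47 z 0.09 w 0.0173 toolz.t 0.5 j6 0.9
```

```bash
R(){ python3 -c "
from h import *
radial()"; }
python3 -m crank '[[[0,0,0.0005,-0.4,0,0,204],[0,0,0,0,0,0,204]]]' >/dev/null; R
```

```text
t 14.55 tcp q 1.411 r 0.0752 z 0.064 F tan -8.21 rad 1.02 z -0.02 w 0.0172 toolz.t 0.7 j6 0.9
```

```bash
R(){ python3 -c "
from h import *
radial()"; }
python3 -m crank '[[[0,0,0.0005,-0.4,0,0,204],[0,0,0,0,0,0,204]]]' >/dev/null; R
```

```text
t 14.75 tcp q 1.415 r 0.0752 z 0.0639 F tan -9.18 rad 2.04 z 0.89 w 0.0173 toolz.t 0.9 j6 0.91
```

```bash
R(){ python3 -c "
from h import *
radial()"; }
python3 -m crank '[[[0,0,0.0005,-0.4,0,0,204],[0,0,0,0,0,0,204]]]' >/dev/null; R
```

```text
t 14.95 tcp q 1.418 r 0.0751 z 0.064 F tan -10.26 rad 0.95 z 0.84 w 0.0169 toolz.t 1.2 j6 0.92
```

```bash
R(){ python3 -c "
from h import *
radial()"; }
python3 -m crank '[[[0,0,0.0005,-0.4,0,0,204],[0,0,0,0,0,0,204]]]' >/dev/null; R
python3 -m crank '[[[0,0,0,0,0,0,204],[0,0,0,0,0,0,204]]]' >/dev/null; R
```

```text
t 15.15 tcp q 1.421 r 0.0751 z 0.064 F tan -11.74 rad 2.38 z 0.67 w 0.0171 toolz.t 1.4 j6 0.93
t 15.35 tcp q 1.421 r 0.0751 z 0.064 F tan -11.15 rad 2.56 z 0.36 w 0.0174 toolz.t 1.4 j6 0.93
```

About 11.5 N at a stiffness of roughly 4 N/mm means it is leaning on the buffer. Now I'll ease it back.

```bash
R(){ python3 -c "
from h import *
radial()"; }
for i in 1; do python3 -m crank '[[[0,0,-0.0005,0.4,0,0,204],[0,0,0,0,0,0,204]]]' >/dev/null; R; done
python3 -m crank '[[[0,0,-0.0005,0.4,0,0,204],[0,0,0,0,0,0,204]]]' >/dev/null; R
python3 -m crank '[[[0,0,-0.0005,0.4,0,0,204],[0,0,0,0,0,0,204]]]' >/dev/null; R
python3 -m crank '[[[0,0,-0.0005,0.4,0,0,204],[0,0,0,0,0,0,204]]]' >/dev/null; R
python3 -m crank '[[[0,0,-0.0005,0.4,0,0,204],[0,0,0,0,0,0,204]]]' >/dev/null; R
```

```text
t 15.55 tcp q 1.417 r 0.0751 z 0.0639 F tan -8.7 rad 1.52 z -0.1 w 0.0171 toolz.t 1.2 j6 0.92
t 15.75 tcp q 1.413 r 0.0752 z 0.064 F tan -9.3 rad 0.66 z 0.45 w 0.017 toolz.t 1.0 j6 0.91
t 15.95 tcp q 1.41 r 0.0752 z 0.064 F tan -8.13 rad 0.31 z 1.21 w 0.017 toolz.t 0.8 j6 0.9
t 16.15 tcp q 1.407 r 0.0753 z 0.0639 F tan -7.82 rad 0.16 z 0.95 w 0.0171 toolz.t 0.6 j6 0.9
t 16.35 tcp q 1.403 r 0.0753 z 0.0639 F tan -6.98 rad 0.15 z 1.52 w 0.017 toolz.t 0.4 j6 0.89
```

```bash
R(){ python3 -c "
from h import *
radial()"; }
python3 -m crank '[[[0,0,-0.0005,0.4,0,0,204],[0,0,0,0,0,0,204]]]' >/dev/null; R
python3 -m crank '[[[0,0,-0.0005,0.4,0,0,204],[0,0,0,0,0,0,204]]]' >/dev/null; R
python3 -m crank '[[[0,0,-0.0005,0.4,0,0,204],[0,0,0,0,0,0,204]]]' >/dev/null; R
python3 -m crank '[[[0,0,-0.0005,0.4,0,0,204],[0,0,0,0,0,0,204]]]' >/dev/null; R
```

```text
t 16.55 tcp q 1.399 r 0.0754 z 0.0639 F tan -6.07 rad 0.52 z 0.83 w 0.0171 toolz.t 0.2 j6 0.88
t 16.75 tcp q 1.393 r 0.0754 z 0.0639 F tan -5.22 rad 0.99 z 0.73 w 0.017 toolz.t 0.1 j6 0.87
t 16.95 tcp q 1.387 r 0.0753 z 0.0639 F tan -6.1 rad 0.15 z 2.03 w 0.0175 toolz.t 0.1 j6 0.86
t 17.15 tcp q 1.38 r 0.0754 z 0.0639 F tan -5.73 rad 0.74 z 1.83 w 0.017 toolz.t 0.1 j6 0.86
```

```bash
R(){ python3 -c "
from h import *
radial()"; }
python3 -m crank '[[[0,0,-0.0005,0.4,0,0,204],[0,0,0,0,0,0,204]]]' >/dev/null; R
python3 -m crank '[[[0,0,-0.0005,0.4,0,0,204],[0,0,0,0,0,0,204]]]' >/dev/null; R
python3 -m crank '[[[0,0,-0.0005,0.4,0,0,204],[0,0,0,0,0,0,204]]]' >/dev/null; R
python3 -m crank '[[[0,0,-0.0005,0.4,0,0,204],[0,0,0,0,0,0,204]]]' >/dev/null; R
```

```text
t 17.35 tcp q 1.374 r 0.0753 z 0.0639 F tan -5.85 rad 1.16 z 1.78 w 0.0174 toolz.t 0.1 j6 0.85
t 17.55 tcp q 1.367 r 0.0754 z 0.0639 F tan -6.7 rad -0.4 z 2.02 w 0.0172 toolz.t 0.0 j6 0.84
t 17.75 tcp q 1.365 r 0.0754 z 0.0639 F tan -5.43 rad -0.02 z 1.56 w 0.0171 toolz.t -0.2 j6 0.83
t 17.95 tcp q 1.363 r 0.0755 z 0.0639 F tan -3.33 rad 0.98 z 0.05 w 0.0169 toolz.t -0.6 j6 0.83
```

```bash
R(){ python3 -c "
from h import *
radial()"; }
python3 -m crank '[[[0,0,-0.0005,0.4,0,0,204],[0,0,0,0,0,0,204]]]' >/dev/null; R
python3 -m crank '[[[0,0,-0.0005,0.4,0,0,204],[0,0,0,0,0,0,204]]]' >/dev/null; R
python3 -m crank '[[[0,0,-0.0005,0.4,0,0,204],[0,0,0,0,0,0,204]]]' >/dev/null; R
```

```text
t 18.15 tcp q 1.361 r 0.0755 z 0.0639 F tan -1.6 rad 0.3 z 1.03 w 0.0167 toolz.t -0.8 j6 0.82
t 18.35 tcp q 1.353 r 0.0752 z 0.064 F tan -0.63 rad 0.26 z 0.57 w 0.0169 toolz.t -0.7 j6 0.81
t 18.55 tcp q 1.338 r 0.0749 z 0.0642 F tan -0.12 rad 0.05 z 0.37 w 0.0171 toolz.t -0.3 j6 0.8
```

It is caught: the force fell to 0 between q=1.365 and 1.353. I'll let go and rise straight up.

```bash
R(){ python3 -c "
from h import *
radial()"; }
python3 -m crank '[[[0,0,-0.001,0,0,0,204],[0,0,0,0,0,0,195],[0,0,0,0,0,0,170],[0,0,0,0,0,0,150],[0,0,0,0,0,0,150],[0,0,0,0,0,0,150]]]'; R
python3 -m crank '[[[-0.01,0,0,0,0,0,150],[-0.02,0,0,0,0,0,150],[-0.025,0,0,0,0,0,150],[-0.025,0,0,0,0,0,150],[0,0,0,0,0,0,150],[0,0,0,0,0,0,150]]]'; R
python3 - <<'E'
from h import *
from rig import snapshot
p,d=snapshot("scene");x0,y0,x1,y1=245,190,365,280
cv2.imwrite("pics/scene5.png",cv2.resize(p[y0:y1,x0:x1,::-1],None,fx=6,fy=6,interpolation=cv2.INTER_CUBIC))
s,pos,R=st();g=rig2w(-.0358,-.0838,.09);print(g,pos,"tool shift",(R.T@(g-pos)).round(4),R.round(3).tolist())
E
```

```text
t: 19.15
tool_pos: [0.5154, 0.0297, 0.0643]
ee_rot: [1.495, 0.994, -1.496]
ft_force: [-0.3, -0.8, 0.3]
gripper_width: 0.0353
t 19.15 tcp q 1.322 r 0.0748 z 0.0643 F tan 0.86 rad 0.0 z 0.32 w 0.0353 toolz.t 0.6 j6 0.8
t: 19.75
tool_pos: [0.5156, 0.0298, 0.1453]
ee_rot: [1.497, 0.994, -1.494]
ft_force: [-1.0, -0.9, -0.1]
gripper_width: 0.0352
t 19.75 tcp q 1.319 r 0.0747 z 0.1453 F tan 1.21 rad 0.58 z -0.12 w 0.0352 toolz.t 0.8 j6 0.8
[ 0.53532969 -0.07704077  0.09      ] [0.5149935 0.0296857 0.1443852] tool shift [0.0543 0.0601 0.0905] [[-0.0, 0.922, -0.387], [0.0, -0.387, -0.922], [-1.0, -0.0, -0.0]]
```

View pics/scene5.png

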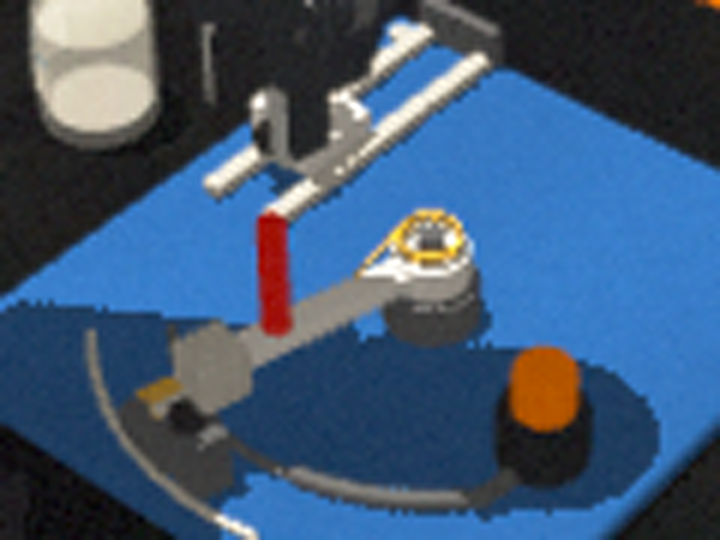

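The hammer stays cocked on its own: the post is upright at (275,270) and the head sits on the sear. Next I'll shut the fingers and move over the trigger.

```bash
python3 -m crank '[[[0,0.015,0.0227,0,0,0,200],[0,0.015,0.0227,0,0,0,255],[0,0.0155,0.0227,0,0,0,255],[0,0.0155,0.0227,0,0,0,255],[0.02,0,0,0,0,0,255],[0.02,0,0,0,0,0,255],[0.014,0,0,0,0,0,255],[0,0,0,0,0,0,255]]]'
python3 -m crank '[[[0,0,0,0,0,0,255],[0,0,0,0,0,0,255]]]'
python3 - <<'E'
from h import *
from rig import snapshot
p,d=snapshot("scene");x0,y0,x1,y1=285,190,405,280
cv2.imwrite("pics/scene6.png",cv2.resize(p[y0:y1,x0:x1,::-1],None,fx=6,fy=6,interpolation=cv2.INTER_CUBIC))
s,pos,R=st();g=rig2w(-.0358,-.0838,.062);print(pos,"tool shift",(R.T@(g-pos)).round(4))
E
```

```text
t: 20.6
tool_pos: [0.5341, -0.078, 0.0872]
ee_rot: [1.491, 0.998, -1.503]
ft_force: [-0.1, 0.3, -0.1]
gripper_width: 0.0001
t: 20.8
tool_pos: [0.537, -0.0775, 0.0909]
ee_rot: [1.496, 0.994, -1.494]
ft_force: [1.0, -0.3, 0.3]
gripper_width: -0.0
[ 0.53708167 -0.07746537  0.09105805] tool shift [ 0.0291 -0.0018  0.0003]
```

View pics/scene6.png

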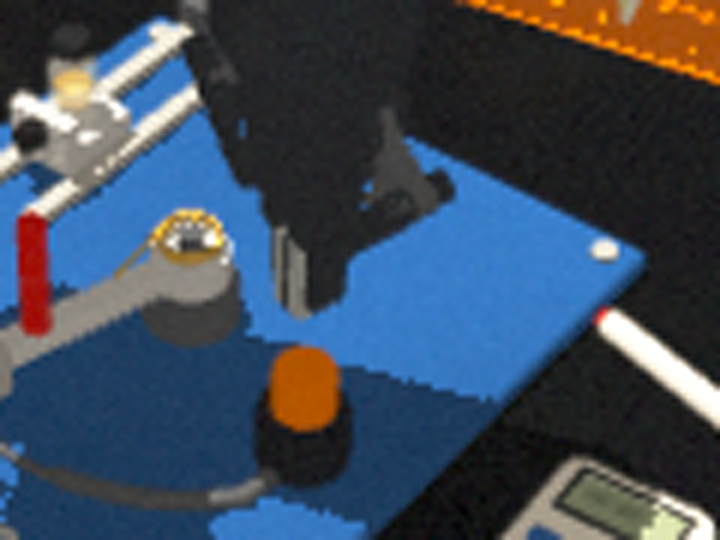

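The shut fingers are right above the button, whose top is at (305,360) in the crop. I'll descend and press gently.

```bash
python3 -m crank '[[[0.013,-0.0014,0,0,0,0,255],[0.011,0,0,0,0,0,255],[0,0,0,0,0,0,255],[0,0,0,0,0,0,255]]]'
python3 -m crank '[[[0.002,0,0,0,0,0,255],[0.002,0,0,0,0,0,255],[0,0,0,0,0,0,255]]]'
python3 -m crank '[[[0.0015,0,0,0,0,0,255],[0.0015,0,0,0,0,0,255],[0,0,0,0,0,0,255]]]'
```

```text
t: 21.25
tool_pos: [0.5353, -0.0771, 0.0664]
ee_rot: [1.495, 0.994, -1.495]
ft_force: [0.0, -0.0, 0.0]
gripper_width: 0.0001
t: 21.55
tool_pos: [0.5352, -0.0771, 0.0623]
ee_rot: [1.495, 0.994, -1.496]
ft_force: [-0.1, -0.7, 0.2]
gripper_width: -0.0002
t: 21.85
tool_pos: [0.5354, -0.0771, 0.0594]
ee_rot: [1.495, 0.994, -1.495]
ft_force: [0.9, -0.1, 3.1]
gripper_width: -0.0004
```

```bash
python3 -m crank '[[[0.0015,0,0,0,0,0,255],[0.0015,0,0,0,0,0,255],[0,0,0,0,0,0,255]]]'
python3 -m crank '[[[0.001,0,0,0,0,0,255],[0,0,0,0,0,0,255]]]'
python3 -m crank '[[[0.001,0,0,0,0,0,255],[0,0,0,0,0,0,255]]]'
```

```text
t: 22.15
tool_pos: [0.5354, -0.0771, 0.0563]
ee_rot: [1.496, 0.994, -1.495]
ft_force: [-0.2, -0.5, 1.5]
gripper_width: 0.0004
t: 22.35
tool_pos: [0.5354, -0.077, 0.0552]
ee_rot: [1.496, 0.994, -1.495]
ft_force: [-0.3, 0.7, 1.5]
gripper_width: -0.0002
t: 22.55
tool_pos: [0.5353, -0.0771, 0.0544]
ee_rot: [1.495, 0.994, -1.495]
ft_force: [-0.7, 0.1, 3.1]
gripper_width: -0.0002
```

```bash
python3 -m crank '[[[0.001,0,0,0,0,0,255],[0,0,0,0,0,0,255]]]'
python3 -m crank '[[[0.001,0,0,0,0,0,255],[0,0,0,0,0,0,255]]]'
python3 - <<'E'
from h import *
from rig import snapshot
p,d=snapshot("scene");x0,y0,x1,y1=245,170,365,280
cv2.imwrite("pics/scene7.png",cv2.resize(p[y0:y1,x0:x1,::-1],None,fx=5,fy=5,interpolation=cv2.INTER_CUBIC))
E
```

```text
t: 22.75
tool_pos: [0.5354, -0.0771, 0.0534]
ee_rot: [1.495, 0.994, -1.495]
ft_force: [-0.4, -1.0, 3.4]
gripper_width: -0.0001
t: 22.95
tool_pos: [0.5353, -0.0771, 0.0523]
ee_rot: [1.496, 0.994, -1.495]
ft_force: [-0.7, -1.0, 2.9]
gripper_width: -0.0
```

View pics/scene7.png

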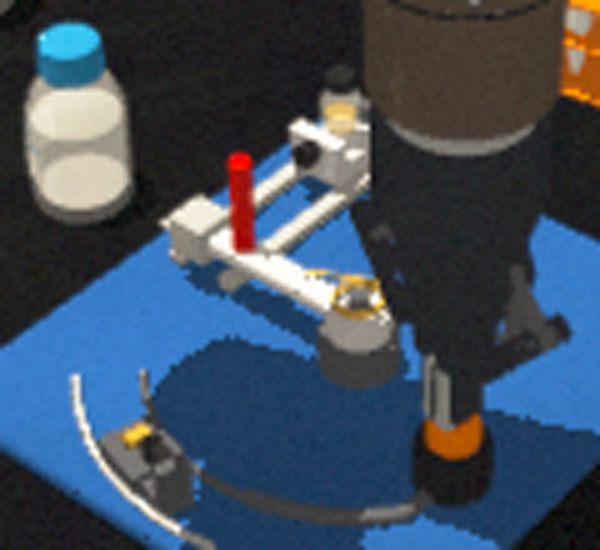

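It fired: the hammer is at rest and the sled has been knocked along the rail. I'll retreat straight up and check.

```bash
python3 -m crank '[[[-0.003,0,0,0,0,0,255],[-0.01,0,0,0,0,0,255],[-0.03,0,0,0,0,0,255],[-0.03,0,0,0,0,0,255],[-0.03,0,0,0,0,0,255],[-0.03,-0.03,-0.02,0,0,0,255],[0,-0.03,-0.02,0,0,0,255],[0,0,0,0,0,0,255]]]'
python3 -m crank '[[[0,-0.03,0,0,0,0,255],[0,-0.03,0,0,0,0,255],[0,-0.03,0,0,0,0,255],[0,-0.02,0,0,0,0,255],[0,0,0,0,0,0,255],[0,0,0,0,0,0,255],[0,0,0,0,0,0,255]]]'
python3 - <<'E'
from h import *
from rig import snapshot
for n in("scene","top"):
    p,d=snapshot(n); cv2.imwrite(f"pics/{n}8.png",p[:,:,::-1])
p,d=snapshot("scene");x0,y0,x1,y1=225,170,435,310
cv2.imwrite("pics/scene8z.png",cv2.resize(p[y0:y1,x0:x1,::-1],None,fx=3.5,fy=3.5,interpolation=cv2.INTER_CUBIC))
s,pos,R=st();print(s["t"],pos,s["ft_force"])
E
```

```text
t: 23.8
tool_pos: [0.4933, -0.0148, 0.1867]
ee_rot: [1.495, 0.997, -1.492]
ft_force: [0.3, -0.8, 0.5]
gripper_width: 0.0001
t: 24.5
tool_pos: [0.3947, 0.0255, 0.1854]
ee_rot: [1.496, 0.994, -1.496]
ft_force: [0.0, 0.3, -0.6]
gripper_width: -0.0
24.65 [0.39449266 0.02537631 0.18509589] [-0.28440457 -0.49074989 -0.3062351 ]
```

View pics/scene8z.png

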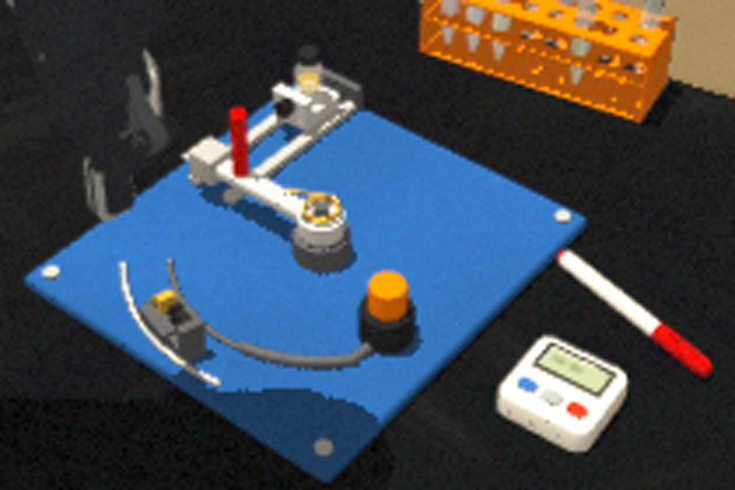

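View pics/top8.png

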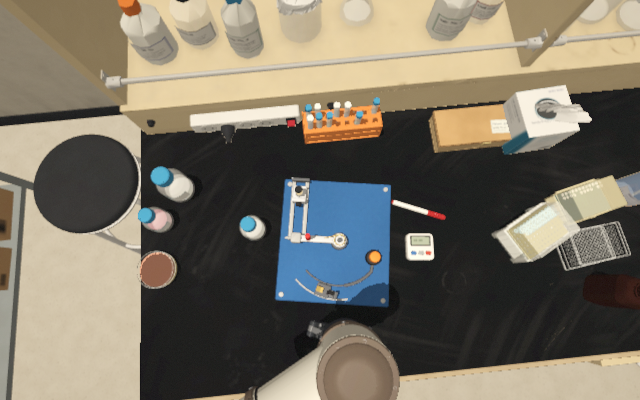

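The sled now sits near the end plate at (300,193) in the top view. The hammer is at rest, the button is up, and the bottle (252,228), timer (419,247) and marker (418,210) are where they were. The arm is clear of everything, so I'm handing in.

```bash
python3 -c "
from rig import finish_job
print(finish_job())"
```

```text
the job is handed in; nothing more can be done
None
```

The shock test is done and handed in at about 24.7 s. The vial got one full blow, released by the trigger.

- **Cocking:** I pulled the hammer back by its post with the fingers loosely around it. It went past the sear and leaned on the buffer at about 11.7 N, with a stiffness of roughly 4 N/mm. The highest total force I read was about 12 N.
- **Catch:** I eased it back until the force on the tool dropped to zero, then let go and rose clear. The picture showed the hammer staying cocked on its own.
- **Release:** I pressed the trigger with shut fingers, about 8 mm down. The force stayed under about 3.5 N, and I lifted off straight up.
- **Last checks:** The pictures show the hammer back at rest, the sled and vial knocked most of the way to the end plate, and the trigger up. The bottle, timer and marker are at their starting pixels, and the robot is touching nothing.

**One disagreement:** the pull fell from about 7.5 N to 5 N at a tool angle of 1.30 rad, which I took at the time for the sear snapping. The buffer was only met at 1.40 rad, not 0.03 rad later as described. The catch held at about 1.36 rad, so that drop may have been something else, such as friction. I didn't resolve this, but the hammer was held by the catch either way.

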